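# Level the riser shelf on the drinks counter and hold the spirit level pressed on it

### The arm

A 7-joint arm with a two-finger parallel gripper is mounted at the origin on the work surface. World frame = base frame: x ahead of the robot, y to its left, z up, the work surface at z = 0. Lengths are in m, angles in rad, forces in N, time in s.
With the tool pointing down it reaches from about 0.425 to 1.025 m from the base axis. Payload 9.4 kg.
Tool frame: the origin (TCP) lies midway between the tips of the shut fingers; the grasp point (between the pads) lies 19 mm behind it (ctrl.pinch_z is the distance from the TCP to the grasp point, in m); z points along the fingers, y is the line along which they close (so a half turn about z gives the same grasp; the last joint's range is limited). The gripper opens to 85 mm and grips with 20 to 120 N. Pads are 22 mm wide; open, the fingers measure 114 mm over their backs; the gripper's body (76 mm by 85 mm) begins 54 mm behind the grasp point. The pads swing forward as they close: fully open they stand 13 mm farther back than shut.
Start: joints at [1.264, 0.599, -0.003, 1.599, 0.002, 0.943, -0.08], TCP at [0.165, -0.706, 0.231] pointing down, gripper open.
Joint ranges: [-2.57, 2.57], [-0.35, 1.97], [-1.29, 1.29], [0.11, 2.56], [-1.05, 4.19], [0.11, 1.86], [-2.63, 2.63]. Speed limits (rad/s): [2.22, 2.22, 3.01, 3.01, 3.14, 3.14, 3.14].

### API

Orientations are given as a unit quaternion [x, y, z, w].
In Python, from rig import ctrl gives the robot as it stands.
- The arm moves only by the shell command python3 -m inch 'ROWS' [FORCE]. ROWS is JSON, one flat list of numbers, 7 for each row, row after row: the shift along the tool's x, y, z in m, then the turn, a rotation vector about the tool's x, y, z in rad, then the finger opening in m, from 0 to 0.0854. A call has 1 to 10 rows; each row is the pose to reach, as a shift and turn from the pose commanded when the call began, along the tool's axes at that moment; what a row does not reach only later rows make up. A row lasts 1/12 s, in which the tool goes at most 41.7 mm and 7.16 degrees, less where a joint would pass 70% of its speed; a pose out of reach is approached as far as the arm can. A call with a gripper value outside its range is refused whole. The fingers move at their own pace and stop on an object; FORCE is the grip in N (left out, the last holds). Time passes only in rows, so rows that repeat a pose let the fingers close. It gives the time, the measured TCP pose, the force, the opening and the grip force at its end, in the units of the state.
- ctrl.observe(): the state, without advancing time (a new reading comes with each control period).
- ctrl.get_image(name): name is "side" or "top" or "wrist"; returns the picture (384x512x3 uint8, red, green, blue); there is no depth.
- ctrl.get_calibration(name): a dict with "intrinsics" (3x3 intrinsics, pixels), "rvec" (rotation vector, rad) and "tvec" (3), from world to camera coordinates, as OpenCV has them. Camera axes: x right, y down, z forward; pixel columns grow to the right and rows downward; lengths in m; the calibration is good to about 2 mm. A picture is of the moment at which its call begins: read the wrist's pose just before it. get_calibration takes no time and is no camera call; for the wrist camera it gives the pose at the moment of the call.
- ctrl.hand_in(): hands the job in; it is judged then, once.
Trained networks look in the newest picture that a camera, given by its name, has taken for a name from the list of things; names that differ only in an ending like _2 or _b are one class to them, and where a whole thing is asked for, a point or a joint stands for the part that bears it (a point fixed in the world has none). Each returns a list of dicts, best first, with "conf" (0 to 1); they miss things now and then, are a little off and sometimes report something else, mostly with a low value. They report only what shows in the picture. A call takes as long as a camera call. They do not tell look-alikes from the thing itself.
- ctrl.search_frame(camera, label): "point" ([x, y, z] in m, in world coordinates, good to about 4 mm: the middle of the surface that is visible of it).
- ctrl.outline_of(camera, label): "region" (384x512 bool, what is visible of it).
The state is a dict: "t": time; "joint_positions": joint angles; "qvel": joint speeds; "joint_efforts": joint torques, N m; "position": TCP position; "tool_rot": TCP orientation; "ft_force": force on the tool from outside, world axes, zero at the start; "moment": the same for the moment, N m; "gripper_width": finger opening in m; "grip_force": force on a finger pad.
Only numpy, scipy, OpenCV 4.12 (cv2) and the standard library are available. Lean on these libraries where they do the work, as an engineer would, in place of code of your own. Each camera call takes 0.05 s, during which the arm holds its last target. There are 200 camera calls.

### The job

Lay the spirit level lengthwise on the middle of the white riser shelf and let go of it, then turn the round knob of the shelf's levelling foot until the bubble sits centred between its two marks. Then press down firmly on the spirit level and finish while still pressing it onto the shelf, the bubble still centred and the foot let go of; leave the carton, jar, bar measure and syrup bottle alone.

Things in the scene. Friction and masses are not known exactly. Their poses are not given: they have to be found in the camera images.
- level_mid (a point): centre (half-way up) of the loose spirit level: an aluminium bar 180 long (own x), 26 wide (own y), 40 tall (z up), black end caps, about 0.3 kg. A window 70 long in its middle shows the vial; it is flush with the bar and as strong, and may be pressed or gripped. Starts lying upright on the counter; may be laid either way round
- level: the same spirit level, the whole bar; origin at the centre of its underside, same axes as level_mid
- bubble (a joint): the white bubble (16 mm long) in the vial: its place in m, 0 at the centre, positive towards the level's +x end, stops at +-0.022. It goes to the higher end, 0.8 mm per 0.001 rad of slope, and settles in about 1 s. Two dark rings 24 mm apart mark the centre: it lies between them within +-0.004
- shelf_mid (a point): centre of the shelf's top face, about 70 mm above the counter. White sheet-metal plate 130 wide (point x), 295 long (point y, which points to the foot); a lug 50 wide beyond its +y end carries the foot. z: up, normal to the plate. Pivots on two fixed legs 130 mm to -y of this point; starts sloping down towards the foot by 0.011 to 0.024 rad
- shelf: the white plate of the riser shelf, axes as shelf_mid; origin on its pivot, 130 mm to -y of and 8 mm below shelf_mid
- foot_knob (a point): centre of the round black knurled knob on the levelling foot: 40 across, 26 tall, axis upright, 108 mm above the counter, 185 mm to +y of shelf_mid. Clockwise from above raises the shelf's +y end, 0.009 rad per rad of turn. The knob keeps its height, is stiff (0.12 N m), stays where left even under load; needs 1.3 to 2.6 rad clockwise
- foot: the levelling foot with its knob, screw and rubber pad; origin on the counter under the knob
- carton: milk carton, 62 x 62 x 190 mm, white and red, upright; origin at the centre of its underside; to be left alone
- jar: closed white jar, 90 mm across and 110 mm tall; origin at the centre of its underside; to be left alone
- jigger: small hourglass-shaped steel bar measure, 42 mm across and 85 mm tall; origin at the centre of its underside; to be left alone
- squeeze: amber syrup bottle with an orange cap, 68 mm across and 150 mm tall; origin at the centre of its underside; to be left alone
Mind the look-alikes: they are no part of the job. Of the things that look like the level, the smallest one is meant.

How it is judged:
On the way, in this order (a step that is already met when the one before it is completed fails the run):
1. the spirit level lies lengthwise on the middle of the shelf, let go of (horizontal distance between level_mid and shelf_mid below 0.035 m and z of level_mid in the frame of shelf_mid between 0.015 and 0.026 m and angle between the x axis of level_mid and the y axis of shelf_mid, either way round below 0.2 rad and contact force between level and shelf above 1 N and contact force between the fingers and level below 0.2 N), for 0.4 s.
2. the foot has been turned until the bubble is centred, the level lying free on the shelf (horizontal distance between level_mid and shelf_mid below 0.035 m and z of level_mid in the frame of shelf_mid between 0.015 and 0.026 m and angle between the x axis of level_mid and the y axis of shelf_mid, either way round below 0.2 rad and value of joint bubble between -0.004 and 0.004 m and angle between shelf_mid's own z axis and vertical below 0.0085 rad and contact force between the fingers and level below 0.2 N), for 0.4 s.
At the end, for the whole second after the job is handed in: The arm still presses the level onto the shelf (7 N or more under the level, its weight included), level within 35 mm of the shelf's middle and 0.2 rad of its length, bubble within 4 mm of centre, shelf within 0.0085 rad of level, foot and shelf untouched, all still (horizontal distance between level_mid and shelf_mid below 0.035 m and z of level_mid in the frame of shelf_mid between 0.015 and 0.026 m and angle between the x axis of level_mid and the y axis of shelf_mid, either way round below 0.2 rad and value of joint bubble between -0.004 and 0.004 m and angle between shelf_mid's own z axis and vertical below 0.0085 rad and contact force between level and shelf above 7 N and contact force between the fingers and level above 3 N and contact force between each of the fingers, the arm and foot below 0.2 N and contact force between each of the fingers, the arm and shelf below 0.2 N and linear speed of level below 0.01 m/s); the arm keeps its last pose, push and grip.
It fails at once if the carton is moved more than 20 mm or tipped (distance of carton from where it was at the start of the episode above 0.02 m or angle between carton's own z axis and vertical above 0.3 rad).
It fails at once if the jar is moved more than 20 mm or tipped (distance of jar from where it was at the start of the episode above 0.02 m or angle between jar's own z axis and vertical above 0.3 rad).
It fails at once if the jigger is moved more than 20 mm or tipped (distance of jigger from where it was at the start of the episode above 0.02 m or angle between jigger's own z axis and vertical above 0.3 rad).
It fails at once if the squeeze is moved more than 20 mm or tipped (distance of squeeze from where it was at the start of the episode above 0.02 m or angle between squeeze's own z axis and vertical above 0.3 rad).
It also fails if it takes over 72 s, if anything falls off the work surface, if the arm or the gripper's body presses on something with over 40 N, if the wrist force passes 120 N, or if a joint passes its speed limit or range.

## Working session

There is one attempt and no reset: what is moved stays moved. The work goes in short steps, Python scripts to look and compute and a shell command to move; the robot and the scene stay as the last step left them, time stands still between calls to the robot, and variables do not carry over. Pictures are saved under pics/ and viewed, at most 10 in all, crops included, and the job is handed in when it is done.

```bash
mkdir -p pics; ls
python3 - <<'E'
from rig import ctrl
import cv2,numpy as np
o=ctrl.observe();print(o['t'],o['position'],o['tool_rot'],o['gripper_width'],ctrl.pinch_z)
ims=[]
for c in("top","side"):
    im=ctrl.get_image(c);ims.append(im)
    for l in("level","shelf","foot_knob","carton","jar","jigger","squeeze"):
        print(c,l,[(round(d['conf'],2),np.round(d['point'],3).tolist()) for d in ctrl.search_frame(c,l)][:4])
cv2.imwrite('pics/a.png',cv2.resize(np.vstack(ims)[...,::-1],(400,600)) if 0 else ims[0][...,::-1])
cv2.imwrite('pics/b.png',ims[1][...,::-1])
E
```

```text
pics
0.0 [ 0.16498884 -0.70548784  0.23041091] [ 9.93406084e-01  1.14646110e-01 -1.63921171e-04 -7.71865597e-04] 0.08538983690348355 0.0187
top level [(0.9, [0.162, 0.305, 0.057]), (0.71, [0.433, 0.269, 0.04]), (0.69, [0.42, 0.487, 0.053])]
top shelf [(0.89, [0.553, -0.053, 0.067])]
top foot_knob [(0.53, [0.548, 0.12, 0.123])]
top carton [(0.66, [0.61, 0.417, 0.15])]
top jar [(0.24, [0.434, 0.272, 0.041])]
top jigger [(0.43, [0.645, 0.283, 0.086])]
top squeeze [(0.56, [0.62, -0.413, 0.1])]
side level [(0.89, [0.417, 0.501, 0.05]), (0.71, [0.149, 0.326, 0.062]), (0.69, [0.436, 0.278, 0.035])]
side shelf [(0.61, [0.544, -0.031, 0.067])]
side foot_knob [(0.6, [0.552, 0.126, 0.104])]
side carton [(0.6, [0.616, 0.452, 0.11]), (0.25, [0.546, -0.025, 0.066])]
side jar [(0.8, [0.438, -0.347, 0.074])]
side jigger []
side squeeze [(0.9, [0.625, -0.404, 0.077])]
```

View pics/a.png

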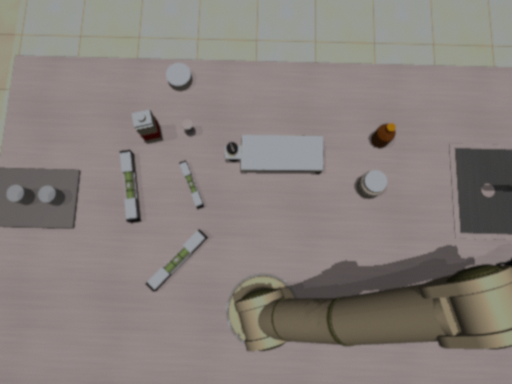

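View pics/b.png

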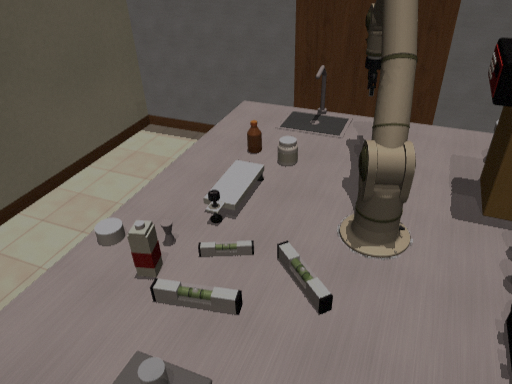

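```bash
cat > h.py <<'E'
import numpy as np,cv2
from rig import ctrl
def onplane(cam,uv,z):
    k=ctrl.get_calibration(cam);K=np.array(k['intrinsics']);R=cv2.Rodrigues(np.array(k['rvec'],float))[0];t=np.array(k['tvec']).ravel()
    uv=np.asarray(uv,float).reshape(-1,2);d=(R.T@np.linalg.inv(K)@np.c_[uv,np.ones(len(uv))].T).T;c=-R.T@t
    return c+d*((z-c[2])/d[:,2])[:,None]
def rect(cam,label,z):
    out=[]
    for d in ctrl.outline_of(cam,label):
        v,u=np.nonzero(d['region'])
        if len(u)<20: continue
        p=onplane(cam,np.c_[u,v],z)[:,:2]
        (c,s,a)=cv2.minAreaRect((p*1000).astype(np.float32))
        b=cv2.boxPoints((c,s,a)); e=b[1]-b[0] if np.linalg.norm(b[1]-b[0])>np.linalg.norm(b[2]-b[1]) else b[2]-b[1]
        out.append((round(d['conf'],2),np.round(c,1),np.round(s,1),round(float(np.arctan2(e[1],e[0])),3),[u.min(),u.max(),v.min(),v.max()]))
    return out
E
python3 - <<'E'
from h import *
ctrl.get_image("top")
for l,z in (("level",.04),("shelf",.07),("foot_knob",.121)):
    for r in rect("top",l,z):print(l,*r)
E
```

```text
level 0.88 [426.9 490.8] [271.9  59.2] 0.18 [np.int64(120), np.int64(140), np.int64(150), np.int64(222)]
level 0.74 [438.4 266.8] [190.7  28.3] 0.421 [np.int64(179), np.int64(203), np.int64(160), np.int64(208)]
level 0.68 [164.1 303.5] [ 45.  259.9] -0.746 [np.int64(146), np.int64(205), np.int64(230), np.int64(291)]
shelf 0.58 [554.2 -26.9] [141.8 347.4] -1.545 [np.int64(225), np.int64(322), np.int64(134), np.int64(172)]
foot_knob 0.61 [540.5 120.2] [68.7 38.3] 0.034 [np.int64(226), np.int64(237), np.int64(142), np.int64(161)]
```

The top view shows three levels; the smallest is at about (190,185). The shelf is at (282,153) and its knob at (232,148). In the side view the same small level is at (227,248), near the jigger (168,232). I'll lift first, then swing round in front of the base.

```bash
cat >> h.py <<'E'
from scipy.spatial.transform import Rotation as Ro
def delta(x,y,z,yaw):
    o=ctrl.observe();R=Ro.from_quat(o['tool_rot'])
    T=Ro.from_euler('z',yaw)*Ro.from_euler('x',np.pi)
    print('t',round(o['t'],2),'pos',np.round(o['position'],4),'yaw',round(float(np.arctan2(*R.as_matrix()[[1,0],0])),3),'j7',round(o['joint_positions'][6],2))
    print('  shift',np.round(R.inv().apply(np.array([x,y,z])-o['position']),4),'turn',np.round((R.inv()*T).as_rotvec(),3))
E
python3 - <<'E'
from h import *
delta(.5,-.45,.36,.23)
E
```

```text
t 1.0 pos [ 0.1651 -0.706   0.2313] yaw 0.23 j7 -0.08
  shift [ 0.3844 -0.1729 -0.1288] turn [ 0.  0. -0.]
```

```bash
python3 -m inch '[0.38,-0.17,-0.13,0,0,0,0.085,0.38,-0.17,-0.13,0,0,0,0.085,0.38,-0.17,-0.13,0,0,0,0.085,0.38,-0.17,-0.13,0,0,0,0.085,0.38,-0.17,-0.13,0,0,0,0.085,0.38,-0.17,-0.13,0,0,0,0.085,0.38,-0.17,-0.13,0,0,0,0.085,0.38,-0.17,-0.13,0,0,0,0.085,0.38,-0.17,-0.13,0,0,0,0.085,0.38,-0.17,-0.13,0,0,0,0.085]'
python3 - <<'E'
from h import *
delta(.56,-.06,.36,.23)
E
```

```text
t: 1.83
position: [0.4829, -0.4637, 0.3564]
tool_rot: [0.993, 0.115, 0.0, 0.0]
ft_force: [1.0, -0.9, 0.3]
gripper_width: 0.0852
grip_force: 0.0
t 1.83 pos [ 0.4829 -0.4637  0.3564] yaw 0.23 j7 -0.68
  shift [ 0.167  -0.3755 -0.0037] turn [ 0. -0. -0.]
```

```bash
python3 -m inch '[0.17,-0.37,0,0,0,0,0.085,0.17,-0.37,0,0,0,0,0.085,0.17,-0.37,0,0,0,0,0.085,0.17,-0.37,0,0,0,0,0.085,0.17,-0.37,0,0,0,0,0.085,0.17,-0.37,0,0,0,0,0.085,0.17,-0.37,0,0,0,0,0.085,0.17,-0.37,0,0,0,0,0.085,0.17,-0.37,0,0,0,0,0.085,0.17,-0.37,0,0,0,0,0.085]'
python3 - <<'E'
from h import *
delta(.44,.25,.30,.42)
im=ctrl.get_image("wrist");cv2.imwrite('pics/c.png',im[...,::-1])
for l,z in (("shelf",.068),("foot_knob",.121)):
    for r in rect("wrist",l,z):print(l,*r)
    print([(round(d['conf'],2),np.round(d['point'],3).tolist()) for d in ctrl.search_frame("wrist",l)])
E
```

```text
t: 2.67
position: [0.5631, -0.0624, 0.3559]
tool_rot: [0.993, 0.116, 0.0, -0.0]
ft_force: [-0.1, 0.7, 0.4]
gripper_width: 0.0852
grip_force: 0.0
t 2.67 pos [ 0.5631 -0.0624  0.3559] yaw 0.232 j7 -1.39
  shift [-0.0481 -0.3323  0.056 ] turn [-0.001 -0.001 -0.188]
shelf 0.87 [560.3 -25.4] [132.5 353.3] -1.559 [np.int64(124), np.int64(353), np.int64(98), np.int64(216)]
[(0.69, [0.564, -0.044, 0.066])]
foot_knob 0.61 [559.1 112.3] [37.9 46.4] -1.101 [np.int64(112), np.int64(145), np.int64(123), np.int64(152)]
[(0.79, [0.56, 0.117, 0.12])]
```

View pics/c.png

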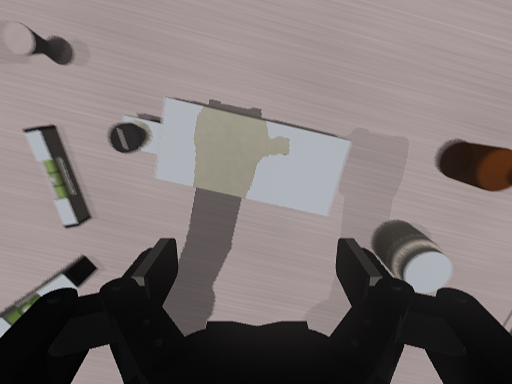

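The wrist view shows the shelf plate with corners at about (166,98), (350,141), (328,216) and (155,179). The knob is at (127,137), and the small level runs from (40,127) to (75,222).

```bash
python3 - <<'E'
from h import *
p=onplane("wrist",[(166,98),(350,141),(328,216),(155,179)],.068)
print(p.round(4),p.mean(0)); 
for a,b in((1,0),(2,3)):print(np.linalg.norm(p[b]-p[a]),np.arctan2(*(p[b]-p[a])[[1,0]]))
print(onplane("wrist",[(127,137)],.121))
E
python3 -m inch '[-0.05,-0.33,0.05,0,0,-0.19,0.085,-0.05,-0.33,0.05,0,0,-0.19,0.085,-0.05,-0.33,0.05,0,0,-0.19,0.085,-0.05,-0.33,0.05,0,0,-0.19,0.085,-0.05,-0.33,0.05,0,0,-0.19,0.085,-0.05,-0.33,0.05,0,0,-0.19,0.085,-0.05,-0.33,0.05,0,0,-0.19,0.085,-0.05,-0.33,0.05,0,0,-0.19,0.085,-0.05,-0.33,0.05,0,0,-0.19,0.085,-0.05,-0.33,0.05,0,0,-0.19,0.085]'
python3 - <<'E'
from h import *
im=ctrl.get_image("wrist");cv2.imwrite('pics/d.png',im[...,::-1])
for r in rect("wrist","level",.04):print(*r)
print([(round(d['conf'],2),np.round(d['point'],3).tolist()) for d in ctrl.search_frame("wrist","level")])
E
```

```text
[[ 0.6208  0.0839  0.068 ]
 [ 0.623  -0.2043  0.068 ]
 [ 0.4951 -0.2087  0.068 ]
 [ 0.4927  0.0845  0.068 ]] [ 0.55788706 -0.06114154  0.068     ]
0.2881340446172646 1.5783627437657943
0.29319824548952966 1.5786881708144374
[[0.56037576 0.11211359 0.121     ]]
t: 3.75
position: [0.4385, 0.2449, 0.3052]
tool_rot: [0.978, 0.21, -0.0, -0.0]
ft_force: [0.4, -0.2, 0.5]
gripper_width: 0.0846
grip_force: 0.0
0.98 [221.6 258.3] [ 64.7 150.1] -0.745 [np.int64(165), np.int64(235), np.int64(242), np.int64(300)]
0.91 [443.1 266.1] [180.6  29. ] 0.418 [np.int64(231), np.int64(251), np.int64(88), np.int64(209)]
0.57 [426.1 481.9] [265.5  67.4] 0.175 [np.int64(69), np.int64(130), np.int64(0), np.int64(189)]
[(0.88, [0.235, 0.249, 0.055]), (0.84, [0.443, 0.477, 0.059]), (0.82, [0.449, 0.273, 0.041])]
```

View pics/d.png

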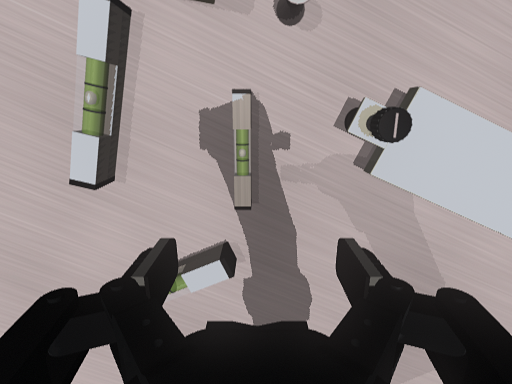

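The small level lies upright with its top centre at about (242,150), clear of its neighbours. I'll go straight down on it.

Run:
```python
from h import *
delta(.443,.266,.013,.419)
```

```text
t 3.9 pos [0.4401 0.2417 0.3055] yaw 0.417 j7 -1.9
  shift [ 0.0125 -0.0213  0.2925] turn [ 0.001  0.    -0.002]
```

```bash
python3 -m inch '[0.0125,-0.0215,0.1,0,0,0,0.085,0.0125,-0.0215,0.1,0,0,0,0.085,0.0125,-0.0215,0.1,0,0,0,0.085,0.0125,-0.0215,0.2,0,0,0,0.085,0.0125,-0.0215,0.2,0,0,0,0.085,0.0125,-0.0215,0.292,0,0,0,0.085,0.0125,-0.0215,0.292,0,0,0,0.085,0.0125,-0.0215,0.292,0,0,0,0.085,0.0125,-0.0215,0.292,0,0,0,0.085,0.0125,-0.0215,0.292,0,0,0,0.085]' 40
python3 - <<'E'
from h import *
delta(.443,.266,.013,.419)
E
```

```text
t: 4.73
position: [0.4421, 0.2667, 0.0128]
tool_rot: [0.978, 0.207, -0.001, 0.001]
ft_force: [-0.0, 0.0, 0.5]
gripper_width: 0.0851
grip_force: 0.0
t 4.73 pos [0.4421 0.2667 0.0128] yaw 0.418 j7 -2.2
  shift [ 0.0006  0.001  -0.0002] turn [ 0.002  0.003 -0.001]
```

```bash
python3 -m inch '[0,0,0,0,0,0,0.01,0,0,0,0,0,0,0.01,0,0,0,0,0,0,0.01,0,0,0,0,0,0,0.01,0,0,0,0,0,0,0.01,0,0,0,0,0,0,0.01,0,0,0,0,0,0,0.01,0,0,0,0,0,0,0.01,0,0,0,0,0,0,0.01,0,0,0,0,0,0,0.01]' 40
```

```text
t: 5.57
position: [0.4423, 0.2691, 0.0148]
tool_rot: [0.978, 0.208, 0.001, -0.0]
ft_force: [-0.4, -0.6, 11.9]
gripper_width: 0.0252
grip_force: 39.2
```

```bash
python3 -m inch '[0,0,-0.2,0,0,0,0.01,0,0,-0.2,0,0,0,0.01,0,0,-0.2,0,0,0,0.01,0,0,-0.2,0,0,0,0.01,0,0,-0.2,0,0,0,0.01,0,0,-0.2,0,0,0,0.01]' 40;  python3 - <<'E'
from h import *
delta(.558,-.063,.2,1.579)
E
```

```text
t: 6.07
position: [0.4437, 0.2701, 0.2199]
tool_rot: [0.978, 0.208, 0.005, -0.002]
ft_force: [0.4, 0.4, -4.1]
gripper_width: 0.0254
grip_force: 41.7
t 6.07 pos [0.4437 0.2701 0.2199] yaw 0.419 j7 -2.04
  shift [-0.0314  0.3508  0.0191] turn [ 0.004 -0.009 -1.16 ]
```

```bash
python3 -m inch '[-0.03,0.35,0.02,0,0,-1.16,0.01,-0.03,0.35,0.02,0,0,-1.16,0.01,-0.03,0.35,0.02,0,0,-1.16,0.01,-0.03,0.35,0.02,0,0,-1.16,0.01,-0.03,0.35,0.02,0,0,-1.16,0.01,-0.03,0.35,0.02,0,0,-1.16,0.01,-0.03,0.35,0.02,0,0,-1.16,0.01,-0.03,0.35,0.02,0,0,-1.16,0.01,-0.03,0.35,0.02,0,0,-1.16,0.01,-0.03,0.35,0.02,0,0,-1.16,0.01]' 40;python3 -m inch '[0,0,0,0,0,0,0.01,0,0,0,0,0,0,0.01,0,0,0,0,0,0,0.01]' 40;  python3 - <<'E'
from h import *
delta(.558,-.063,.2,1.579)
im=ctrl.get_image("wrist");cv2.imwrite('pics/e.png',im[...,::-1])
for l in("level","shelf","foot_knob"):
    for r in rect("wrist",l,{'level':.23,'shelf':.068,'foot_knob':.121}[l]):print(l,*r)
    print([(round(d['conf'],2),np.round(d['point'],3).tolist()) for d in ctrl.search_frame("wrist",l)])
E
```

```text
t: 6.9
position: [0.557, -0.07, 0.1916]
tool_rot: [0.704, 0.71, -0.001, -0.0]
ft_force: [-0.2, 0.4, -2.7]
gripper_width: 0.0255
grip_force: 41.5
t: 7.15
position: [0.5564, -0.0622, 0.1933]
tool_rot: [0.704, 0.71, -0.0, -0.0]
ft_force: [0.1, 0.3, -2.7]
gripper_width: 0.0256
grip_force: 41.5
t 7.15 pos [ 0.5564 -0.0622  0.1933] yaw 1.58 j7 -0.43
  shift [-0.0008  0.0015 -0.0067] turn [-0.001 -0.     0.001]
level 0.67 [557.2 -31.7] [ 23.5 110.6] -1.556 [np.int64(225), np.int64(288), np.int64(69), np.int64(323)]
[(0.72, [0.558, -0.022, 0.217])]
shelf 0.77 [559. -51.] [129.3 299.9] -1.561 [np.int64(186), np.int64(331), np.int64(0), np.int64(299)]
[(0.68, [0.559, 0.033, 0.061]), (0.66, [0.558, -0.019, 0.22])]
[]
```

View pics/e.png

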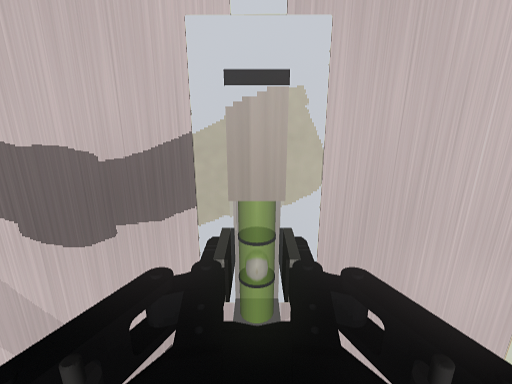

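The level is held squarely. Its far end is at rows 69–85, the plate's far corners are at (186,15) and (332,15), and the bubble (257,267) sits between the rings at rows 236 and 278.

Run:
```python
from h import *
print(onplane("wrist",[(186,15),(332,15),(197,215),(320,215)],.067).round(4))
print(onplane("wrist",[(224,69),(290,69)],.2185).round(4))
```

```text
[[ 0.4953  0.087   0.067 ]
 [ 0.6213  0.0882  0.067 ]
 [ 0.495  -0.0978  0.067 ]
 [ 0.6251 -0.0965  0.067 ]]
[[0.5441 0.0243 0.2185]
 [0.5702 0.0245 0.2185]]
```

```bash
python3 -m inch '[0.003,0.001,0.03,0,0,0,0.01,0.003,0.001,0.06,0,0,0,0.01,0.003,0.001,0.08,0,0,0,0.01,0.003,0.001,0.095,0,0,0,0.01,0.003,0.001,0.1,0,0,0,0.01,0.003,0.001,0.102,0,0,0,0.01,0.003,0.001,0.104,0,0,0,0.01,0.003,0.001,0.105,0,0,0,0.01,0.003,0.001,0.105,0,0,0,0.01]' 40
```

```text
t: 8.25
position: [0.5584, -0.0603, 0.0892]
tool_rot: [0.704, 0.71, 0.0, 0.001]
ft_force: [0.3, -0.6, -2.8]
gripper_width: 0.0248
grip_force: 41.5
```

```bash
python3 -m inch '[0,0,0.001,0,0,0,0.01,0,0,0.002,0,0,0,0.01,0,0,0.003,0,0,0,0.01,0,0,0.003,0,0,0,0.01]' 40; python3 -m inch '[0,0,0.001,0,0,0,0.01,0,0,0.001,0,0,0,0.01,0,0,0.001,0,0,0,0.01]' 40
```

```text
t: 8.58
position: [0.5579, -0.0603, 0.0855]
tool_rot: [0.704, 0.71, 0.0, 0.0]
ft_force: [-0.1, -0.6, -2.5]
gripper_width: 0.0252
grip_force: 41.5
t: 8.83
position: [0.5579, -0.0603, 0.0844]
tool_rot: [0.704, 0.71, -0.0, -0.0]
ft_force: [-0.1, 0.6, -3.2]
gripper_width: 0.0255
grip_force: 41.5
```

```bash
python3 -m inch '[0,0,0.001,0,0,0,0.01,0,0,0.001,0,0,0,0.01,0,0,0.002,0,0,0,0.01,0,0,0.002,0,0,0,0.01]' 40; python3 -m inch '[0,0,0.001,0,0,0,0.01,0,0,0.001,0,0,0,0.01,0,0,0.001,0,0,0,0.01]' 40
```

```text
t: 9.17
position: [0.5581, -0.0599, 0.0826]
tool_rot: [0.704, 0.71, 0.0, 0.0]
ft_force: [-1.0, 1.9, 3.2]
gripper_width: 0.0254
grip_force: 42.3
t: 9.42
position: [0.5581, -0.0598, 0.0823]
tool_rot: [0.704, 0.71, 0.0, 0.0]
ft_force: [-2.3, 1.6, 12.8]
gripper_width: 0.0254
grip_force: 43.4
```

```bash
python3 -m inch '[0,0,-0.0008,0,0,0,0.01,0,0,-0.0008,0,0,0,0.01,0,0,-0.0008,0,0,0,0.04,0,0,-0.0008,0,0,0,0.06,0,0,-0.0008,0,0,0,0.06,0,0,-0.0008,0,0,0,0.06,0,0,-0.05,0,0,0,0.06,0,0,-0.1,0,0,0,0.06,0,0,-0.14,0,0,0,0.06,0,0,-0.14,0,0,0,0.06]' 40; python3 -m inch '[-0.03,0,-0.03,0,0,0,0.085,-0.03,0,-0.03,0,0,0,0.085,-0.03,0,-0.03,0,0,0,0.085,-0.03,0,-0.03,0,0,0,0.085,-0.03,0,-0.03,0,0,0,0.085,-0.03,0,-0.03,0,0,0,0.085,-0.03,0,-0.03,0,0,0,0.085]';  python3 - <<'E'
from h import *
delta(.558,-.062,.2,1.579)
im=ctrl.get_image("wrist");cv2.imwrite('pics/f.png',im[...,::-1])
for l in("level","shelf","foot_knob","bubble"):
    for r in rect("wrist",l,{'level':.11,'shelf':.068,'foot_knob':.121,'bubble':.1}[l]):print(l,*r)
    print([(round(d['conf'],2),np.round(d['point'],3).tolist()) for d in ctrl.search_frame("wrist",l)])
E
```

```text
t: 10.25
position: [0.5598, -0.0596, 0.2266]
tool_rot: [0.704, 0.71, 0.002, 0.002]
ft_force: [0.5, -0.3, 0.3]
gripper_width: 0.0601
grip_force: 0.0
t: 10.83
position: [0.5579, -0.0895, 0.2506]
tool_rot: [0.703, 0.711, -0.0, -0.001]
ft_force: [0.5, 0.3, -0.7]
gripper_width: 0.0849
grip_force: 0.0
t 10.83 pos [ 0.5579 -0.0895  0.2506] yaw 1.581 j7 -0.32
  shift [0.0274 0.0005 0.0506] turn [-0.002 -0.001  0.002]
level 0.58 [559.  -62.3] [ 25.5 178.4] -1.56 [np.int64(244), np.int64(270), np.int64(61), np.int64(233)]
level 0.18 [559.2 -51.9] [113.8 257.5] -1.563 [np.int64(196), np.int64(319), np.int64(0), np.int64(256)]
[(0.85, [0.559, -0.046, 0.105])]
shelf 0.77 [558.9 -56.6] [129.9 294.7] -1.562 [np.int64(196), np.int64(318), np.int64(0), np.int64(255)]
[(0.63, [0.558, -0.019, 0.065])]
[]
[]
```

View pics/f.png

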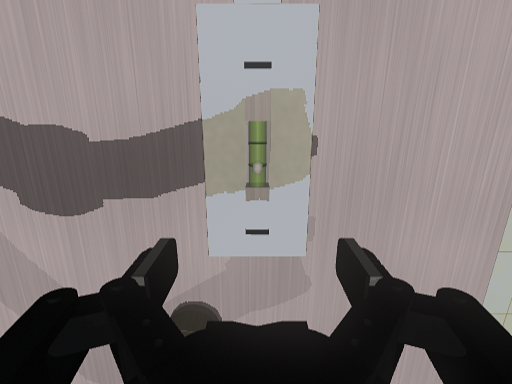

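The level lies mid-shelf, with end caps at rows 65 and 232. The rings are near rows 143 and 165, and the bubble is at about (257,170), beyond the lower ring towards -y. I'll measure this in a crop.

Run:
```python
import cv2
im=cv2.imread('pics/f.png');c=im[115:195,235:280]
cv2.imwrite('pics/f2.png',cv2.resize(c,None,fx=7,fy=7,interpolation=cv2.INTER_CUBIC))
g=im[115:195,255:261].mean(1).round().astype(int)
for i,r in enumerate(g):print(115+i,r.tolist(),end='; ')
```

```text
115 [135, 142, 150]; 116 [134, 142, 150]; 117 [134, 142, 150]; 118 [134, 142, 150]; 119 [134, 141, 150]; 120 [128, 141, 146]; 121 [100, 139, 128]; 122 [85, 138, 119]; 123 [86, 138, 120]; 124 [86, 138, 120]; 125 [86, 137, 120]; 126 [86, 138, 120]; 127 [86, 138, 120]; 128 [85, 137, 119]; 129 [86, 137, 119]; 130 [86, 137, 119]; 131 [85, 137, 119]; 132 [85, 136, 120]; 133 [85, 137, 119]; 134 [85, 137, 119]; 135 [85, 136, 119]; 136 [85, 136, 119]; 137 [85, 136, 119]; 138 [85, 136, 118]; 139 [85, 136, 119]; 140 [86, 138, 120]; 141 [72, 121, 103]; 142 [59, 91, 79]; 143 [54, 60, 58]; 144 [75, 114, 100]; 145 [86, 139, 120]; 146 [84, 136, 119]; 147 [84, 136, 118]; 148 [84, 136, 118]; 149 [84, 136, 118]; 150 [84, 135, 118]; 151 [84, 135, 118]; 152 [84, 135, 118]; 153 [84, 135, 118]; 154 [84, 135, 118]; 155 [84, 135, 118]; 156 [84, 135, 118]; 157 [84, 135, 117]; 158 [84, 135, 118]; 159 [84, 135, 118]; 160 [79, 130, 112]; 161 [77, 129, 111]; 162 [87, 132, 117]; 163 [112, 131, 129]; 164 [134, 143, 147]; 165 [140, 150, 154]; 166 [142, 152, 156]; 167 [141, 152, 156]; 168 [141, 154, 157]; 169 [138, 150, 154]; 170 [135, 145, 149]; 171 [131, 140, 144]; 172 [127, 134, 138]; 173 [109, 126, 124]; 174 [86, 127, 113]; 175 [80, 132, 114]; 176 [83, 133, 116]; 177 [83, 133, 116]; 178 [82, 133, 116]; 179 [83, 133, 116]; 180 [83, 133, 116]; 181 [84, 134, 116]; 182 [77, 126, 108]; 183 [72, 118, 101]; 184 [71, 118, 100]; 185 [70, 118, 100]; 186 [70, 109, 94]; 187 [100, 112, 114]; 188 [122, 127, 135]; 189 [124, 131, 140]; 190 [124, 130, 139]; 191 [123, 130, 138]; 192 [124, 131, 139]; 193 [124, 130, 139]; 194 [124, 130, 139];
```

View pics/f2.png

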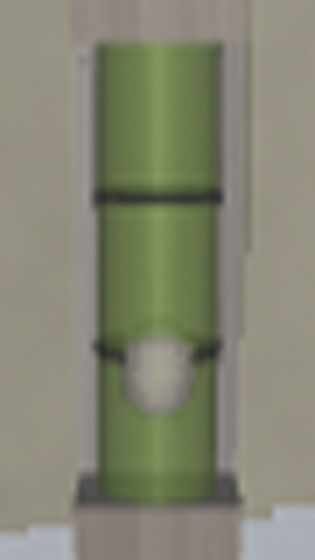

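The rings are 22 px apart for 24 mm and the bubble is 14.2 px off centre. That is about 15.5 mm, or 0.0194 rad, so the knob needs about 2.15 rad clockwise. I'll pre-rotate the tool and go over the knob.

```bash
python3 -m inch '[0.2,0,0,0,0,-0.6,0.085,0.2,0,0,0,0,-0.6,0.085,0.2,0,0,0,0,-0.6,0.085,0.2,0,0,0,0,-0.6,0.085,0.2,0,0,0,0,-0.6,0.085,0.2,0,0,0,0,-1.4,0.085,0.2,0,0,0,0,-1.4,0.085,0.2,0,0,0,0,-1.4,0.085,0.2,0,0,0,0,-1.4,0.085,0.2,0,0,0,0,-1.4,0.085]'; python3 -m inch '[0,0,0,0,0,-0.2,0.085,0,0,0,0,0,-0.2,0.085,0,0,0,0,0,-0.2,0.085,0,0,0,0,0,-0.2,0.085,0,0,0,0,0,-0.2,0.085]'
python3 - <<'E'
from h import *
delta(.558,.122,.093,3.0)
im=ctrl.get_image("wrist");cv2.imwrite('pics/g.png',im[...,::-1])
for r in rect("wrist","foot_knob",.121):print(*r)
print([(round(d['conf'],2),np.round(d['point'],3).tolist()) for d in ctrl.search_frame("wrist","foot_knob")])
E
```

```text
t: 12.12
position: [0.5564, 0.1098, 0.2515]
tool_rot: [0.165, 0.986, -0.0, 0.0]
ft_force: [-0.2, -0.4, 0.5]
gripper_width: 0.0847
grip_force: 0.0
t: 12.53
position: [0.5564, 0.1096, 0.2515]
tool_rot: [0.07, 0.998, -0.0, -0.0]
ft_force: [-0.2, 0.1, 0.6]
gripper_width: 0.085
grip_force: 0.0
t 12.53 pos [0.5564 0.1096 0.2515] yaw 3.002 j7 0.5
  shift [1.000e-04 1.250e-02 1.585e-01] turn [-0.    -0.     0.002]
0.97 [548.9 122.8] [41.  54.7] -0.424 [np.int64(248), np.int64(287), np.int64(146), np.int64(200)]
[(0.79, [0.552, 0.122, 0.122])]
```

View pics/g.png

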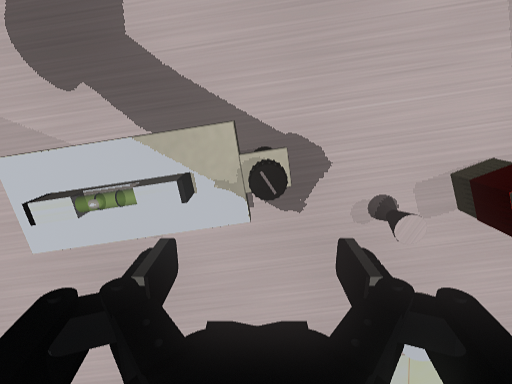

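The knob's top disc is centred at about (268,180), with a white index line on it. The level at left and the jigger at right are both clear.

Run:
```python
from h import *
p=onplane("wrist",[(268,179),(248,179),(288,179)],.121);print(p.round(4))
delta(p[0][0],p[0][1],.093,3.0)
```

```text
[[0.5535 0.1208 0.121 ]
 [0.5506 0.1004 0.121 ]
 [0.5563 0.1412 0.121 ]]
t 12.68 pos [0.5564 0.1098 0.2516] yaw 3.004 j7 0.5
  shift [0.0044 0.0105 0.1586] turn [-0.     0.     0.004]
```

```bash
python3 -m inch '[0.002,0.0115,0.04,0,0,0,0.085,0.002,0.0115,0.08,0,0,0,0.085,0.002,0.0115,0.12,0,0,0,0.085,0.002,0.0115,0.14,0,0,0,0.085,0.002,0.0115,0.16,0,0,0,0.085,0.002,0.0115,0.16,0,0,0,0.085,0.002,0.0115,0.16,0,0,0,0.085]'; python3 -m inch '[0,0,0,0,0,0,0.02,0,0,0,0,0,0,0.02,0,0,0,0,0,0,0.02,0,0,0,0,0,0,0.02,0,0,0,0,0,0,0.02,0,0,0,0,0,0,0.02,0,0,0,0,0,0,0.02,0,0,0,0,0,0,0.02]' 50;python3 - <<'E'
from h import *
o=ctrl.observe();print(o['position'],o['joint_positions'],o['moment'])
E
```

```text
t: 13.27
position: [0.5556, 0.1217, 0.0912]
tool_rot: [0.068, 0.998, -0.0, -0.001]
ft_force: [-0.4, -0.5, 0.1]
gripper_width: 0.0846
grip_force: 0.0
t: 13.93
position: [0.5566, 0.1215, 0.0928]
tool_rot: [0.069, 0.998, 0.0, 0.001]
ft_force: [-1.5, -1.4, 8.9]
gripper_width: 0.0386
grip_force: 49.3
[0.55657364 0.12150658 0.09279738] [ 0.25589141  0.76400411 -0.88116718  2.03563965  0.87489377  0.77025524
  0.26156093] [-0.12965832  0.25337947 -0.00390769]
```

```bash
python3 -m inch '[0,0,0,0,0,0.11,0.02,0,0,0,0,0,0.22,0.02,0,0,0,0,0,0.33,0.02,0,0,0,0,0,0.44,0.02,0,0,0,0,0,0.55,0.02,0,0,0,0,0,0.66,0.02,0,0,0,0,0,0.77,0.02,0,0,0,0,0,0.88,0.02,0,0,0,0,0,0.99,0.02,0,0,0,0,0,1.1,0.02]' 50; python3 -m inch '[0,0,0,0,0,0.11,0.02,0,0,0,0,0,0.22,0.02,0,0,0,0,0,0.33,0.02,0,0,0,0,0,0.44,0.02,0,0,0,0,0,0.55,0.02,0,0,0,0,0,0.66,0.02,0,0,0,0,0,0.77,0.02,0,0,0,0,0,0.88,0.02,0,0,0,0,0,0.99,0.02,0,0,0,0,0,1.07,0.02]' 50;python3 -m inch '[0,0,0,0,0,0,0.02,0,0,0,0,0,0,0.02]' 50;python3 - <<'E'
from h import *
delta(.557,.1215,.093,.85)
o=ctrl.observe();print(o['position'],o['joint_positions'],o['moment'])
E
```

```text
t: 14.77
position: [0.5564, 0.1212, 0.0928]
tool_rot: [0.582, 0.813, 0.0, 0.001]
ft_force: [-2.8, -1.2, 7.7]
gripper_width: 0.0386
grip_force: 49.3
t: 15.6
position: [0.5561, 0.1213, 0.0928]
tool_rot: [0.915, 0.403, 0.0, 0.0]
ft_force: [-2.9, -1.5, 8.4]
gripper_width: 0.0385
grip_force: 49.5
t: 15.77
position: [0.556, 0.1213, 0.0927]
tool_rot: [0.914, 0.405, 0.0, 0.0]
ft_force: [-1.9, -2.4, 9.2]
gripper_width: 0.0387
grip_force: 49.6
t 15.77 pos [0.556  0.1213 0.0927] yaw 0.834 j7 -1.43
  shift [ 0.0008  0.0006 -0.0003] turn [ 0.001 -0.    -0.016]
[0.55604017 0.12128161 0.09274823] [-0.10070047  0.6223005  -0.31288464  2.05862485  0.37550571  0.51352467
 -1.42521516] [-0.32865923  0.51820242 -0.10655217]
```

```bash
python3 -m inch '[0,0,0,0,0,0,0.085,0,0,0,0,0,0,0.085,0,0,0,0,0,0,0.085,0,0,0,0,0,0,0.085,0,0,0,0,0,0,0.085,0,0,-0.04,0,0,0,0.085,0,0,-0.08,0,0,0,0.085,0,0,-0.12,0,0,0,0.085,0,0,-0.158,0,0,0,0.085,0,0,-0.158,0,0,0,0.085]'
python3 - <<'E'
from h import *
delta(.558,-.08,.25,1.58)
E
```

```text
t: 16.6
position: [0.5588, 0.1228, 0.2566]
tool_rot: [0.914, 0.405, 0.005, 0.001]
ft_force: [1.0, 0.6, -0.4]
gripper_width: 0.0849
grip_force: 0.0
t 16.6 pos [0.5588 0.1228 0.2566] yaw 0.835 j7 -1.29
  shift [-0.1509  0.1355  0.006 ] turn [ 0.008 -0.006 -0.745]
```

```bash
python3 -m inch '[-0.15,0.135,0.004,0,0,-0.745,0.085,-0.15,0.135,0.004,0,0,-0.745,0.085,-0.15,0.135,0.004,0,0,-0.745,0.085,-0.15,0.135,0.004,0,0,-0.745,0.085,-0.15,0.135,0.004,0,0,-0.745,0.085,-0.15,0.135,0.004,0,0,-0.745,0.085,-0.15,0.135,0.004,0,0,-0.745,0.085,-0.15,0.135,0.004,0,0,-0.745,0.085,-0.15,0.135,0.004,0,0,-0.745,0.085,-0.15,0.135,0.004,0,0,-0.745,0.085]'
python3 - <<'E'
from h import *
delta(.558,-.062,.15,1.58)
im=ctrl.get_image("wrist")
for r in rect("wrist","level",.11):print(*r)
c=im[105:205,225:290,::-1]
cv2.imwrite('pics/i.png',cv2.resize(c,None,fx=6,fy=6,interpolation=cv2.INTER_CUBIC))
E
```

```text
t: 17.43
position: [0.5554, -0.0789, 0.2456]
tool_rot: [0.704, 0.71, 0.0, -0.0]
ft_force: [-0.9, -0.2, 0.1]
gripper_width: 0.0848
grip_force: 0.0
t 17.43 pos [ 0.5554 -0.0789  0.2456] yaw 1.58 j7 -0.3
  shift [0.0168 0.0027 0.0956] turn [ 0. -0. -0.]
0.74 [558.6 -63.5] [ 26.  179.6] -1.561 [np.int64(246), np.int64(273), np.int64(73), np.int64(245)]
```

View pics/i.png

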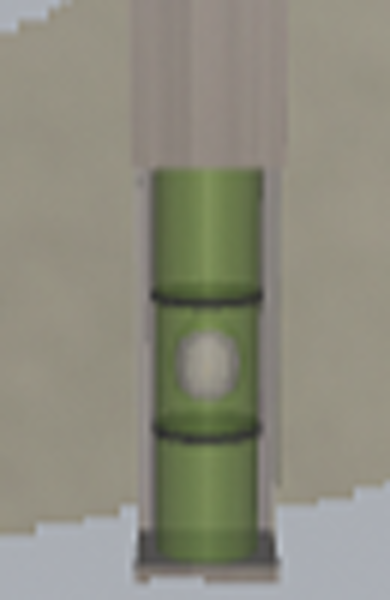

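The rings are at rows 298 and 433 of the crop and the bubble spans 330–402, so it is centred. Now I'll shut the fingers and press on the level's middle.

```bash
python3 -m inch '[0.016,0.003,0,0,0,0,0,0.016,0.003,0.03,0,0,0,0,0.016,0.003,0.06,0,0,0,0,0.016,0.003,0.09,0,0,0,0,0.016,0.003,0.11,0,0,0,0,0.016,0.003,0.12,0,0,0,0,0.016,0.003,0.125,0,0,0,0,0.016,0.003,0.125,0,0,0,0,0.016,0.003,0.125,0,0,0,0,0.016,0.003,0.125,0,0,0,0]' 30
```

```text
t: 18.37
position: [0.559, -0.0643, 0.1217]
tool_rot: [0.704, 0.71, 0.001, 0.001]
ft_force: [0.1, -0.2, -0.1]
gripper_width: 0.0003
grip_force: 0.0
```

```bash
python3 -m inch '[0,0,0.003,0,0,0,0,0,0,0.006,0,0,0,0,0,0,0.008,0,0,0,0,0,0,0.009,0,0,0,0,0,0,0.0095,0,0,0,0,0,0,0.01,0,0,0,0,0,0,0.01,0,0,0,0]'; python3 -m inch '[0,0,0.0005,0,0,0,0,0,0,0.001,0,0,0,0,0,0,0.0015,0,0,0,0,0,0,0.0015,0,0,0,0]'
```

```text
t: 18.95
position: [0.5582, -0.0644, 0.1104]
tool_rot: [0.704, 0.71, -0.0, -0.0]
ft_force: [0.0, 0.4, 0.2]
gripper_width: -0.0001
grip_force: 0.0
t: 19.28
position: [0.5583, -0.0644, 0.1102]
tool_rot: [0.704, 0.71, -0.0, 0.001]
ft_force: [-4.3, 0.0, 17.0]
gripper_width: 0.0001
grip_force: 8.1
```

```bash
python3 -m inch '[0,0,0.0002,0,0,0,0,0,0,0.0002,0,0,0,0,0,0,0.0002,0,0,0,0,0,0,0.0002,0,0,0,0,0,0,0.0002,0,0,0,0,0,0,0.0002,0,0,0,0,0,0,0.0002,0,0,0,0,0,0,0.0002,0,0,0,0,0,0,0.0002,0,0,0,0,0,0,0.0002,0,0,0,0]'
python3 - <<'E'
from h import *
im=ctrl.get_image("wrist")
cv2.imwrite('pics/j.png',cv2.resize(im[:,100:420,::-1],(500,600)))
print(ctrl.observe()['ft_force'])
E
```

```text
t: 20.12
position: [0.5583, -0.0643, 0.1102]
tool_rot: [0.704, 0.71, -0.0, 0.001]
ft_force: [-4.9, -0.3, 18.6]
gripper_width: 0.0001
grip_force: 9.2
[-4.8412979  -0.62965833 18.37659074]
```

View pics/j.png

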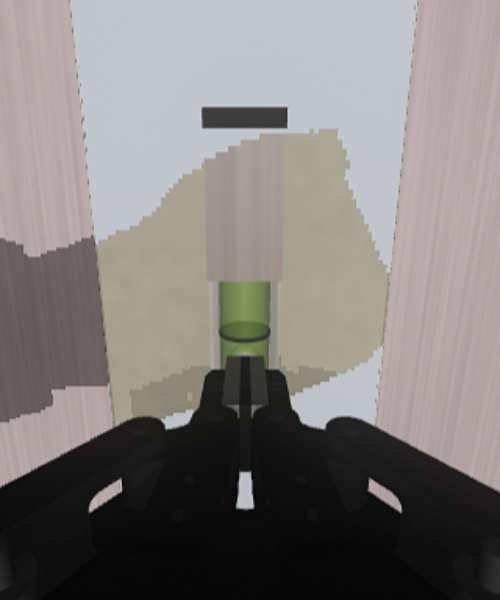

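The level is still straight on the shelf under the shut fingers, with the bubble's edge just inside the far ring at about (244,350). The push is steady at about 18 N, so I'm handing in.

```bash
python3 -c "
from rig import ctrl
print(ctrl.hand_in())"
```

```text
the job is handed in; nothing more can be done
None
```

I handed the job in at about 20 s: the level lies mid-shelf, the knob was turned about 2.17 rad clockwise and let go, and the arm holds the level down with about 18 N. The bubble measured centred just before pressing; under the fingers only its far edge could be seen, inside its ring, and no verdict came back.

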